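# Load the sample carrier through the sprung dust flap

### The arm

A 6-joint arm with a two-finger parallel gripper is mounted at the origin on the work surface. World frame = base frame: x ahead of the robot, y to its left, z up, the work surface at z = 0. Lengths are in m, angles in rad, forces in N, time in s.
With the tool pointing down it reaches from about 0.25 to 0.725 m from the base axis. Payload 4 kg.
Tool frame: the origin (TCP) lies on the centre line of the jaws, within the pads' length; the fingertips stand 19 mm ahead of it and the grasp point (between the pads) is the TCP; z points along the fingers, y is the direction in which the jaws open and shut (so a half turn about z gives the same grasp; the last joint's range is limited). The gripper opens to 85 mm and grips with 20 to 120 N. Pads are 22 mm wide; open, the fingers measure 114 mm over their backs; the gripper's body (76 mm by 85 mm) begins 54 mm behind the grasp point. The pads swing forward as they close: fully open they stand 13 mm farther back than shut.
Start: joints at [-1.242, 0.241, 0.005, 1.335, 0, 1.571], TCP at [0.161, -0.473, 0.25] pointing down, gripper open.
Joint ranges: [-2.72, 2.72], [-1.05, 1.87], [-1.09, 1.28], [-1.99, 2.15], [-1.42, 1.44], [-3.14, 3.14]. Speed limits (rad/s): [2.79, 2.79, 3.14, 3.14, 3.14, 3.14].

### API

Orientations are given as a 3x3 rotation matrix whose columns are the frame's x, y, z axes.
In Python, from station import bot gives the robot as it stands.
- The arm moves only by the tool jog_arm, never from a script. Its argument "motion" is a list that holds one entry, the list of rows, each a list of 5 numbers: the shift along the tool's x, y, z in m, then the turn about the tool's z in rad, then the opening, from 0 (shut) to 1 (fully open). In form: [[[dx, dy, dz, spin, gripper], ...]]. A call has 1 to 12 rows; each row is the pose to reach, as a shift and turn from the pose measured when the call began, along the tool's axes at that moment; what a row does not reach only later rows make up. A row lasts 1/12 s, in which the tool goes at most 41.7 mm and 7.16 degrees, less where a joint would pass 70% of its speed; a pose out of reach is approached as far as the arm can. A call with a gripper value outside its range is refused whole. The fingers move at their own pace and stop on an object; "newtons" is the grip in N (left out, the last holds). Time passes only in rows, so rows that repeat a pose let the fingers close. It gives the time, the measured TCP pose, the force and the opening at its end, in the units of the state.
- bot.state(): the state, without advancing time (a new reading comes with each control period).
- bot.camera(name): name is "side" or "top" or "wrist"; returns the picture (384x512x3 uint8, red, green, blue); there is no depth.
- bot.camera_info(name): a dict with "vfov" (degrees; the focal length in pixels is half the picture's height over the tangent of half this angle, whatever the lens; pixels are square), "cx", "cy" (the principal point, pixels), "T" (4x4, takes a point from camera to world coordinates). Camera axes: x right, y up, looking along -z (the intrinsics and any distortion apply to the point x, -y, -z); pixel columns grow to the right and rows downward; lengths in m; the calibration is good to about 2 mm. A picture is of the moment at which its call begins: read the wrist's pose just before it. camera_info takes no time and is no camera call; for the wrist camera it gives the pose at the moment of the call.
- bot.sign_off(): hands the job in, once; it reports no verdict.
The state is a dict: "time_s": time; "joint_pos": joint angles; "joint_velocities": joint speeds; "joint_efforts": joint torques, N m; "tool_pos": TCP position; "eef_rot": TCP orientation; "force": force on the tool from outside, world axes, zero at the start; "ft_torque": the same for the moment, N m; "opening": opening from 0.0 (shut) to 1.0 (fully open).
Only numpy, scipy, OpenCV 4.12 (cv2) and the standard library are available. Lean on these libraries where they do the work, as an engineer would, in place of code of your own. Each camera call takes 0.05 s, during which the arm holds its last target.

### The job

Take the wider of the two sample carriers out of its cradle, push its foot in through the sprung dust flap of the dock and, keeping hold of it, press it gently down until it is fully home on the stop inside with the contact pin pressed all the way in, then let go so that it stays there upright. The stop's depth is not known, so feel for it, and do not bear on the stop with more than about 10 N. Leave the narrow carrier standing where it is.

Things in the scene. Friction and masses are not known exactly. Their poses are not given: they have to be found in the camera images.
- carrier_center (a point): Centre (half-way up) of the wider sample carrier: loose upright plate, 155 mm tall, 12 mm thick, about 0.18 kg, foot down in a cradle. z from foot to head, x across thickness, y across width; same either way round. Lower 110 mm: bright metal, 50 mm wide, round window. Upper 45 mm: black head 34 mm wide, to be gripped across the 12 mm. Foot 77.5 mm below this point, head's middle 55 mm above.
- cradle_a: White fixed cradle of the wide carrier, 60 x 74 mm, 28 mm high; origin on the bench under its centre. Its slot holds the lowest 20 mm of the carrier with 2 mm play: lift straight up.
- spare_center (a point): Centre (half-way up) of the narrow sample carrier, to be left alone: the same make, 105 mm tall, 34 mm wide, 12 mm thick, in a smaller cradle of its own. The two cradles may swap places.
- dock: The dock, a fixed grey block with an upright pocket, 62 x 76 mm in plan on a dark foot plate (100 x 110 mm, 12 mm thick), 130 mm high. Origin on the bench under the pocket's axis, z up, x across the pocket's thin side towards the flap's hinge, y along its width.
- dock_mouth (a point): On the pocket's axis at mouth level, 130 mm above the bench; axes as the dock's. A carrier goes straight down, centred here, thickness along x, width along y. Opening 56 mm along y. The wall opposite the hinge is 8 mm from the axis; deeper than 43 mm the pocket is 16 mm wide in x, with a sloping lead-in above. Sloping lips stand 8 mm above the mouth on three sides.
- flap_hinge (a point): Middle of the flap's hinge line, level with the mouth, 30 mm to the dock's +x side of the pocket's axis; the line runs along the dock's y. The flap is a 37 x 52 mm plate of 3 mm steel that closes the mouth, flush with it.
- flap (a joint): Flap angle: 0 shut (level), growing as it is pushed down and in, to 1.45 rad. Spring: 0.07 N m at 0, 0.16 N m at 1.45. A carrier's foot pushes it down with 3 to 8 N; then its free edge slides on the carrier's face (about 0.8 rad) and drags with a few newtons, enough to hold up a carrier that is not pressed home, and it bites if the carrier is drawn back up.
- pin (a joint): Contact pin in the stop, down in the pocket, out of sight: travel relative to the stop, 0 out (5 mm proud), 0.005 m fully in, when the carrier's foot rests on the stop. Light spring, 0.2 to 0.7 N. The stop is set anywhere from 55 to 100 mm below the mouth (not measured); it is faced with a rubber buffer that yields 1 mm per 10 N and springs back.

How it is judged:
On the way, in this order (a step that is already met when the one before it is completed fails the run):
1. the carrier, in the gripper's hold, has its foot at least 25 mm below the mouth and holds the flap open (over 0.4 rad) (contact force between the fingers and carrier above 1 N and value of joint flap above 0.4 rad and z of carrier_center in the frame of dock_mouth below 0.0525 m and horizontal distance between carrier_center and dock_mouth below 0.015 m), for 0.1 s.
2. the gripper presses the carrier home: the contact pin is in by more than 4.2 mm of its 5 mm while the fingers are still on the carrier (contact force between the fingers and carrier above 1 N and value of joint pin above 0.0042 m), for 0.3 s.
At the end, for the whole second after the job is handed in: The wider carrier stands foot down in the dock's pocket, past the flap (which leans on it, over 0.4 rad), released and at rest, upright within 0.15 rad and within 15 mm of the pocket's axis, with the contact pin pressed in by more than 4.0 mm of its 5 mm (value of joint pin above 0.004 m and angle between carrier_center's own z axis and vertical below 0.15 rad and horizontal distance between carrier_center and dock_mouth below 0.015 m and value of joint flap above 0.4 rad and linear speed of carrier below 0.02 m/s and contact force between the fingers and carrier below 0.1 N); the robot touches nothing.
It fails at once if the carrier bears on the stop with more than 15 N (contact force between carrier and stop above 15 N).
It fails at once if the fingers push on the dock with more than 20 N (contact force between the fingers and dock above 20 N).
It fails at once if the narrow carrier is moved by more than 20 mm (distance of spare_center from where it was at the start of the episode above 0.02 m).
It also fails if it takes over 58 s, if anything falls off the work surface, if the arm or the gripper's body presses on something with over 40 N, if the wrist force passes 120 N, or if a joint passes its speed limit or range.

## Working session

There is one attempt and no reset: what is moved stays moved. The work goes in short steps, Python scripts to look and compute and a tool call to move; the robot and the scene stay as the last step left them, time stands still between calls to the robot, and variables do not carry over. Pictures are saved under pics/ and viewed, and the job is handed in when it is done.

Besides the shell and the picture viewer there is one more tool, called after "Call:" by a JSON object that holds its "method" and its "body", one argument or row to a line. jog_arm: Moves the arm, as the interface text tells. Its arguments: {"type":"object","properties":{"motion":{"type":"array","items":{"type":"array","items":{"type":"array","items":{"type":"number"}}}},"newtons":{"type":"number"}},"required":["motion"]}

```bash
ls; mkdir -p pics; python3 - <<'E'
from station import bot
import cv2,numpy as np
np.set_printoptions(precision=4,suppress=True)
s=bot.state()
for k,v in s.items(): print(k,v)
for n in ["side","top","wrist"]:
    i=bot.camera_info(n); print(n,i)
    im=bot.camera(n); cv2.imwrite(f"pics/{n}0.png",im[:,:,::-1])
E
```

```text
pics
time_s 0.0
joint_pos [-1.242   0.2414  0.0037  1.3352 -0.      1.5708]
joint_velocities [-0.0011  0.0002 -0.0004 -0.0007 -0.0017  0.0001]
joint_efforts [ -0.0001 -37.2316  25.2409   0.0171  -0.       0.    ]
tool_pos [ 0.1613 -0.4727  0.2494]
eef_rot [[ 0.9464  0.3229 -0.0007]
 [ 0.3229 -0.9464  0.002 ]
 [-0.     -0.0021 -1.    ]]
force [ 0.3057 -0.8418  0.4389]
ft_torque [ 0.018   0.0134 -0.0008]
opening 0.9985988569222758
side {'vfov': 43.85215765695996, 'cx': 255.6397800115121, 'cy': 192.21339390494225, 'T': array([[-0.5463, -0.5076,  0.6663,  1.2231],
       [ 0.8374, -0.3129,  0.4482,  0.4431],
       [-0.019 ,  0.8027,  0.596 ,  0.7105],
       [ 0.    ,  0.    ,  0.    ,  1.    ]])}
top {'vfov': 55.57018691523496, 'cx': 262.28716962681585, 'cy': 189.7507446860056, 'T': array([[ 0.0047,  0.9944, -0.1055,  0.4558],
       [-1.    ,  0.005 ,  0.0032, -0.0218],
       [ 0.0037,  0.1055,  0.9944,  0.7706],
       [ 0.    ,  0.    ,  0.    ,  1.    ]])}
wrist {'vfov': 71.1433301851415, 'cx': 256.1470498572721, 'cy': 190.0367163133212, 'T': array([[ 0.3223,  0.9031,  0.2839,  0.2345],
       [-0.9466,  0.3083,  0.0941, -0.4477],
       [-0.0026, -0.2991,  0.9542,  0.3727],
       [ 0.    ,  0.    ,  0.    ,  1.    ]])}
```

View pics/side0.png

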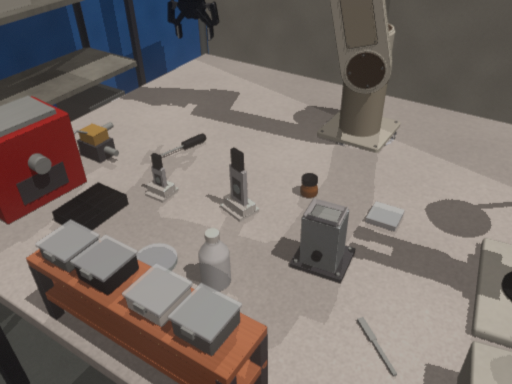

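View pics/top0.png

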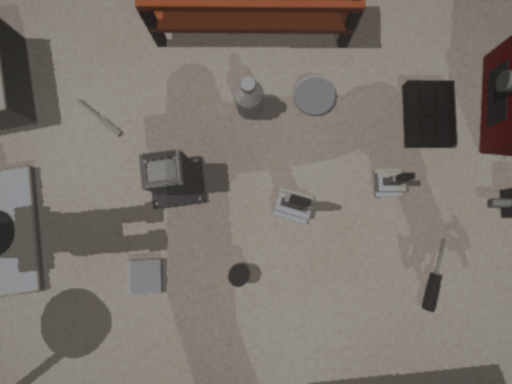

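View pics/wrist0.png

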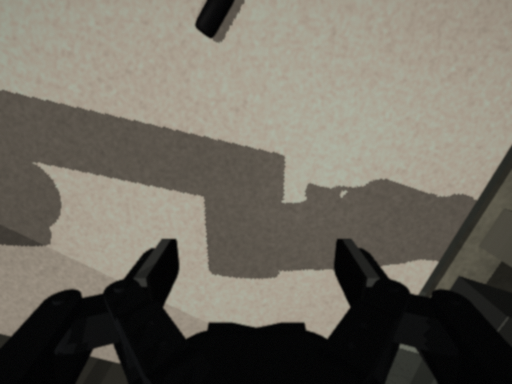

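Side view: the wide carrier is at about (240,185), the narrow one at (158,175) and the dock at (325,235). In the top view they are at (297,203), (397,180) and (163,170). I'll enlarge these for measuring.

```bash
cat > h.py <<'E'
import numpy as np,cv2
np.set_printoptions(precision=4,suppress=True)
def ray(info,u,v):
    f=192/np.tan(np.radians(info['vfov'])/2)
    d=np.array([(u-info['cx'])/f,-(v-info['cy'])/f,-1.0])
    T=np.array(info['T']); return T[:3,3],T[:3,:3]@d
def plane(info,u,v,z):
    o,d=ray(info,u,v); return o+d*(z-o[2])/d[2]
def proj(info,p):
    f=192/np.tan(np.radians(info['vfov'])/2); T=np.array(info['T'])
    c=T[:3,:3].T@(np.asarray(p)-T[:3,3]); return np.array([info['cx']+f*c[0]/-c[2],info['cy']-f*c[1]/-c[2]])
def tri(a,ua,b,ub):
    o1,d1=ray(a,*ua);o2,d2=ray(b,*ub)
    d1=d1/np.linalg.norm(d1);d2=d2/np.linalg.norm(d2)
    A=np.stack([d1,-d2],1); t=np.linalg.lstsq(A,o2-o1,rcond=None)[0]
    p,q=o1+t[0]*d1,o2+t[1]*d2; return (p+q)/2,np.linalg.norm(p-q)
E
python3 - <<'E'
import cv2
t=cv2.imread('pics/top0.png');s=cv2.imread('pics/side0.png')
def c(im,x,y,w,h,k,n): cv2.imwrite(n,cv2.resize(im[y:y+h,x:x+w],None,fx=k,fy=k,interpolation=cv2.INTER_CUBIC))
c(t,265,180,60,50,12,'pics/t_car.png');c(t,130,140,80,75,8,'pics/t_dock.png')
c(s,210,140,60,80,7,'pics/s_car.png');c(s,285,195,75,85,7,'pics/s_dock.png')
E
```

```text
(no output)
```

View pics/t_car.png

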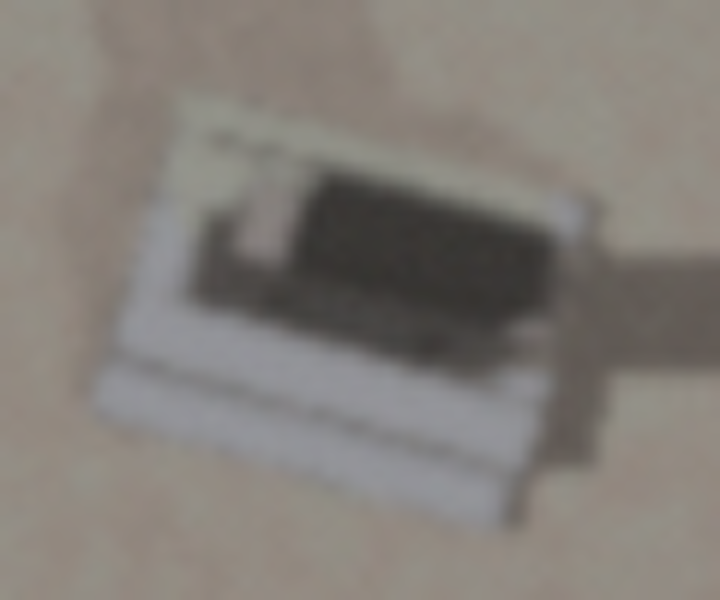

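View pics/t_dock.png

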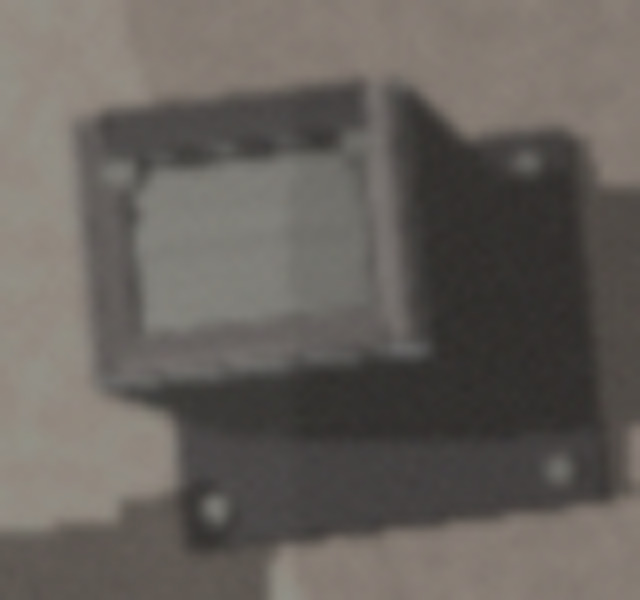

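View pics/s_car.png

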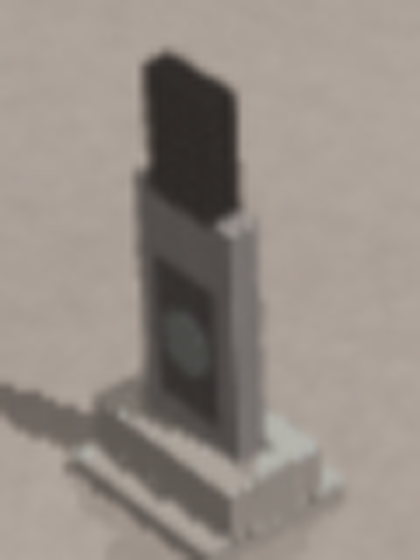

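View pics/s_dock.png

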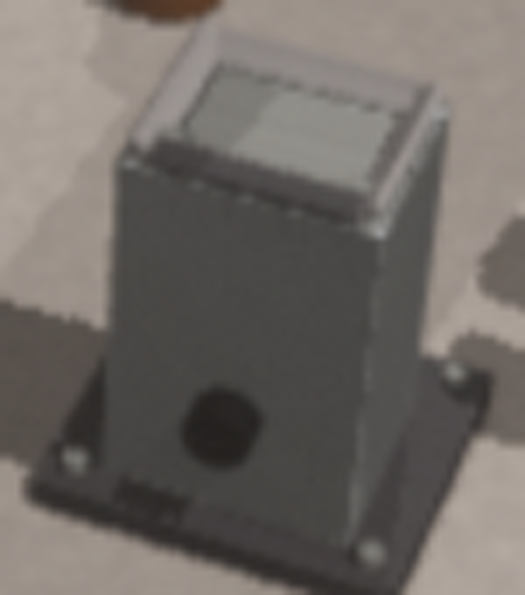

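```bash
python3 - <<'E'
from station import bot
from h import *
t=bot.camera_info('top');s=bot.camera_info('side')
def P(im,pts,k,off,z):
    r=np.array([plane(im,x/k+off[0],y/k+off[1],z) for x,y in pts]);return r
q=P(t,[(320,178),(555,238),(538,318),(300,262)],12,(265,180),.163);print('head',q,q.mean(0));print(np.linalg.norm(np.diff(q,axis=0),axis=1))
q=P(t,[(180,95),(598,200),(510,525),(95,410)],12,(265,180),.006);print('cradle',q,q.mean(0));print(np.linalg.norm(np.diff(q,axis=0),axis=1))
q=P(t,[(138,160),(355,150),(380,312),(142,332)],8,(130,140),.130);print('flap',q,q.mean(0));print(np.linalg.norm(np.diff(q,axis=0),axis=1))
q=P(t,[(80,120),(400,85),(432,350),(105,390)],8,(130,140),.138);print('rim',q,q.mean(0));print(np.linalg.norm(np.diff(q,axis=0),axis=1))
q=P(s,[(230,62),(395,118),(370,185),(175,135)],7,(285,195),.130);print('flap side',q,q.mean(0));print(np.linalg.norm(np.diff(q,axis=0),axis=1))
q=P(s,[(145,60),(165,50),(238,90)],7,(210,140),.163);print('head side',q)
# holes of foot plate
q=P(t,[(213,508),(558,468),(527,160)],8,(130,140),.012);print('holes',q,q[[0,2]].mean(0));print(np.linalg.norm(np.diff(q,axis=0),axis=1))
E
```

```text
head [[ 0.5119 -0.073   0.163 ]
 [ 0.5037 -0.1057  0.163 ]
 [ 0.4925 -0.1032  0.163 ]
 [ 0.5002 -0.0701  0.163 ]] [ 0.5021 -0.088   0.163 ]
[0.0338 0.0114 0.034 ]
cradle [[ 0.541  -0.0616  0.006 ]
 [ 0.5228 -0.135   0.006 ]
 [ 0.4659 -0.1191  0.006 ]
 [ 0.4856 -0.0467  0.006 ]] [ 0.5038 -0.0906  0.006 ]
[0.0756 0.0591 0.075 ]
flap [[0.576  0.1813 0.13  ]
 [0.5785 0.1331 0.13  ]
 [0.5421 0.1265 0.13  ]
 [0.5374 0.179  0.13  ]] [0.5585 0.155  0.13  ]
[0.0483 0.037  0.0527]
rim [[0.5834 0.1919 0.138 ]
 [0.5916 0.1217 0.138 ]
 [0.5328 0.113  0.138 ]
 [0.5236 0.184  0.138 ]] [0.5578 0.1527 0.138 ]
[0.0706 0.0595 0.0716]
flap side [[0.542  0.1319 0.13  ]
 [0.5406 0.1818 0.13  ]
 [0.5701 0.1882 0.13  ]
 [0.5789 0.134  0.13  ]] [0.5579 0.1589 0.13  ]
[0.0499 0.0303 0.0549]
head side [[ 0.5049 -0.1034  0.163 ]
 [ 0.4966 -0.1015  0.163 ]
 [ 0.5043 -0.0684  0.163 ]]
holes [[0.5064 0.1957 0.012 ]
 [0.5172 0.1062 0.012 ]
 [0.5987 0.1162 0.012 ]] [0.5525 0.156  0.012 ]
[0.0902 0.0821]
```

Everything matches the given sizes: head 34 x 11 mm, flap 37 x 52 mm, footplate and cradle dimensions right. Next I'll hover over the carrier for a wrist view.

Call:
{"method": "jog_arm", "body": {
  "motion": [
    [[0.447, -0.254, -0.05, -0.986, 1], [0.447, -0.254, -0.05, -0.986, 1], [0.447, -0.254, -0.05, -0.986, 1], [0.447, -0.254, -0.05, -0.986, 1], [0.447, -0.254, -0.05, -0.986, 1], [0.447, -0.254, -0.05, -0.986, 1], [0.447, -0.254, -0.05, -0.986, 1], [0.447, -0.254, -0.05, -0.986, 1], [0.447, -0.254, -0.05, -0.986, 1], [0.447, -0.254, -0.05, -0.986, 1], [0.447, -0.254, -0.05, -0.986, 1], [0.447, -0.254, -0.05, -0.986, 1]]
  ]
}}

```text
time_s: 1.15
tool_pos: [0.4922, -0.0986, 0.2984]
eef_rot: [[0.253, 0.968, -0.001], [0.968, -0.253, 0.001], [0.001, -0.001, -1.0]]
force: [1.6, -1.7, -0.0]
opening: 1.0
```

```bash
python3 - <<'E'
from station import bot
from h import *
import json
bot.camera('top')
i=bot.camera_info('wrist'); im=bot.camera('wrist'); i['T']=np.array(i['T']).tolist()
json.dump({k:i[k] for k in('vfov','cx','cy','T')},open('w1.json','w'))
cv2.imwrite('pics/w1.png',cv2.resize(im[:,:,::-1],None,fx=1.5,fy=1.5,interpolation=cv2.INTER_CUBIC))
cv2.imwrite('pics/w1raw.png',im[:,:,::-1])
s=bot.state();print(s['tool_pos'],s['joint_pos'],s['force'])
print(proj(i,[.502,-.088,.163]))
E
```

```text
[ 0.4947 -0.0962  0.2981] [-0.1938  0.2332  0.119   1.4561  0.0031  1.6251] [-0.6979 -0.4019  0.0381]
[258.7457 181.2136]
```

View pics/w1.png

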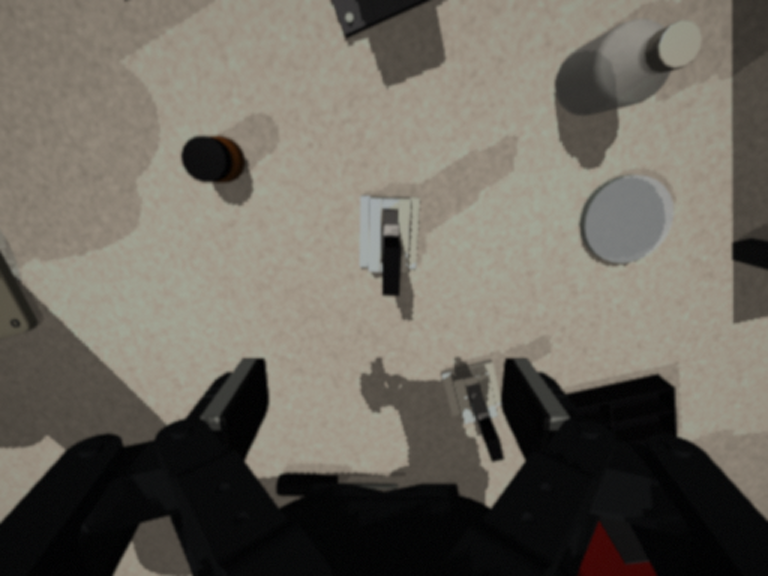

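```bash
python3 - <<'E'
import cv2
r=cv2.imread('pics/w1raw.png')
cv2.imwrite('pics/w1c.png',cv2.resize(r[125:205,230:300],None,fx=7,fy=7,interpolation=cv2.INTER_CUBIC))
E
```

```text
(no output)
```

View pics/w1c.png

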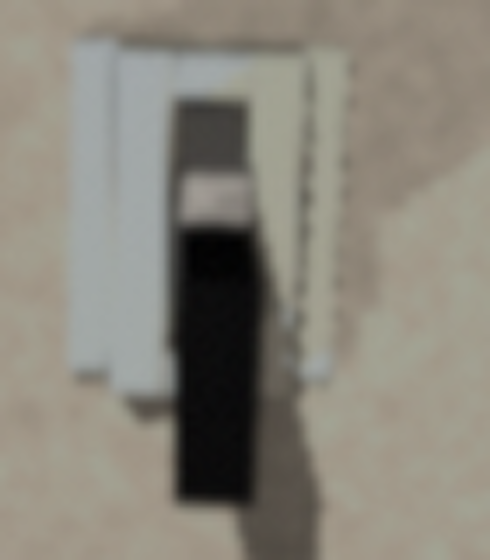

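```bash
python3 - <<'E'
from station import bot
from h import *
import json
i=json.load(open('w1.json'))
for n,x,y,z in [('head -y end',215,502,.163),('head L',177,502,.163),('head R',253,502,.163),('shoulder +y top',216,172,.118),('shoulder/head',216,230,.118),('cr L',112,395,.028),('slot TL',177,98,.028),('slot TR',247,98,.028)]:
    print(n,plane(i,230+x/7,125+y/7,z))
s=bot.state();print(s['eef_rot'])
E
```

```text
head -y end [ 0.5    -0.1043  0.163 ]
head L [ 0.4946 -0.103   0.163 ]
head R [ 0.5053 -0.1057  0.163 ]
shoulder +y top [ 0.5109 -0.0645  0.118 ]
shoulder/head [ 0.5086 -0.0737  0.118 ]
cr L [ 0.4758 -0.1193  0.028 ]
slot TL [ 0.5053 -0.061   0.028 ]
slot TR [ 0.5194 -0.0646  0.028 ]
[[ 0.2456  0.9694  0.0011]
 [ 0.9694 -0.2456  0.003 ]
 [ 0.0032  0.0003 -1.    ]]
```

Call:
{"method": "jog_arm", "body": {
  "motion": [
    [[0.01, 0.007, 0.02, 0, 1], [0.01, 0.007, 0.05, 0, 1], [0.01, 0.007, 0.08, 0, 1], [0.01, 0.007, 0.105, 0, 1], [0.01, 0.007, 0.125, 0, 1], [0.01, 0.007, 0.14, 0, 1], [0.01, 0.007, 0.15, 0, 1], [0.01, 0.007, 0.1555, 0, 1], [0.01, 0.007, 0.1555, 0, 1], [0.01, 0.007, 0.1555, 0, 1]]
  ]
}}

```text
time_s: 2.08
tool_pos: [0.5043, -0.088, 0.1431]
eef_rot: [[0.246, 0.969, 0.002], [0.969, -0.246, 0.003], [0.003, 0.001, -1.0]]
force: [0.4, 0.5, 0.2]
opening: 1.0
```

```bash
python3 - <<'E'
from station import bot
from h import *
im=bot.camera('wrist');cv2.imwrite('pics/w2.png',im[:,:,::-1])
s=bot.state();print(s['time_s'],s['tool_pos'],s['force'],s['ft_torque'])
E
```

```text
2.1333 [ 0.5047 -0.0881  0.1436] [0.4799 0.0116 0.2868] [ 0.0028  0.0087 -0.0246]
```

View pics/w2.png

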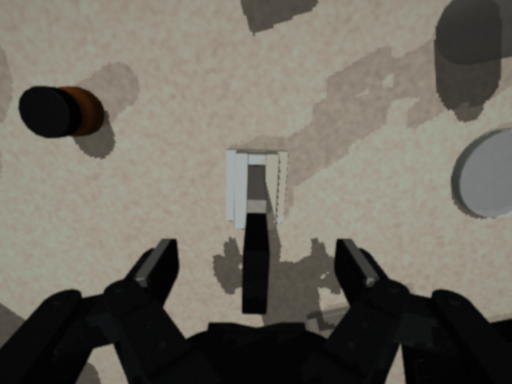

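The head (u≈256) sits centred between the pads (176 and 338). Closing.

Call:
{"method": "jog_arm", "body": {
  "motion": [
    [[0, 0, 0, 0, 0], [0, 0, 0, 0, 0], [0, 0, 0, 0, 0], [0, 0, 0, 0, 0], [0, 0, 0, 0, 0], [0, 0, 0, 0, 0], [0, 0, 0, 0, 0], [0, 0, 0, 0, 0], [0, 0, 0, 0, 0], [0, 0, 0, 0, 0], [0, 0, 0, 0, 0], [0, 0, 0, 0, 0]]
  ],
  "newtons": 50
}}

```text
time_s: 3.13
tool_pos: [0.5048, -0.0881, 0.1438]
eef_rot: [[0.246, 0.969, 0.003], [0.969, -0.246, 0.002], [0.003, 0.002, -1.0]]
force: [-1.2, 0.7, 3.4]
opening: 0.134
```

Call:
{"method": "jog_arm", "body": {
  "motion": [
    [[0, 0, -0.005, 0, 0], [0, 0, -0.012, 0, 0], [0, 0, -0.02, 0, 0], [0, 0, -0.03, 0, 0], [0, 0, -0.045, 0, 0], [0, 0, -0.065, 0, 0], [0, 0, -0.09, 0, 0], [0, 0, -0.115, 0, 0], [0, 0, -0.14, 0, 0], [0, 0, -0.16, 0, 0], [0, 0, -0.17, 0, 0], [0, 0, -0.17, 0, 0]]
  ]
}}

```text
time_s: 4.13
tool_pos: [0.5057, -0.0888, 0.3178]
eef_rot: [[0.246, 0.969, 0.01], [0.969, -0.246, 0.001], [0.004, 0.009, -1.0]]
force: [-0.4, 0.4, -2.8]
opening: 0.137
```

```bash
python3 - <<'E'
from station import bot
from h import *
import json
i=bot.camera_info('wrist');im=bot.camera('wrist');cv2.imwrite('pics/w3.png',im[:,:,::-1])
i['T']=np.array(i['T']).tolist();json.dump({k:i[k] for k in('vfov','cx','cy','T')},open('w3.json','w'))
im=bot.camera('side');cv2.imwrite('pics/s3.png',im[:,:,::-1])
s=bot.state();print(s['time_s'],s['tool_pos'],s['force'],s['ft_torque'],s['opening'])
E
```

```text
4.2333 [ 0.5044 -0.0885  0.3143] [-0.1881 -0.4993 -1.8661] [ 0.0196  0.0313 -0.0087] 0.13290343553488523
```

View pics/w3.png

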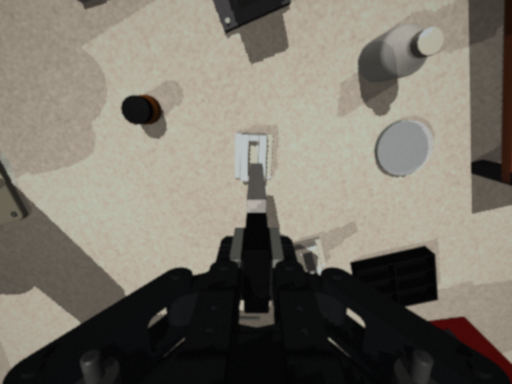

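View pics/s3.png

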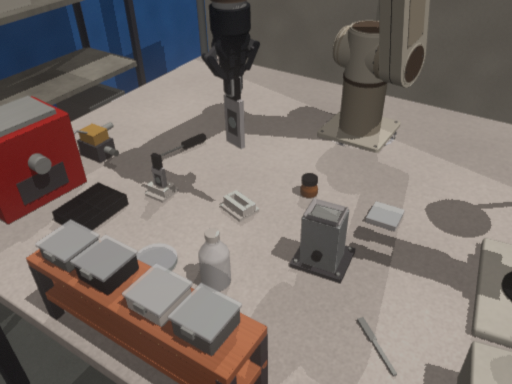

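Carrier held upright. Next I'll move short of the dock so the wrist camera is over its mouth.

Call:
{"method": "jog_arm", "body": {
  "motion": [
    [[0.03, 0.0005, -0.01, -0.06, 0], [0.065, 0.001, -0.015, -0.15, 0], [0.1, 0.002, -0.015, -0.25, 0], [0.13, 0.003, -0.015, -0.33, 0], [0.148, 0.003, -0.015, -0.37, 0], [0.154, 0.003, -0.015, -0.37, 0], [0.154, 0.003, -0.015, -0.37, 0], [0.154, 0.003, -0.015, -0.37, 0]]
  ]
}}

```text
time_s: 4.9
tool_pos: [0.5445, 0.0596, 0.3287]
eef_rot: [[-0.121, 0.993, 0.002], [0.993, 0.121, 0.001], [0.001, 0.002, -1.0]]
force: [-0.2, -0.2, -2.1]
opening: 0.132
```

```bash
python3 - <<'E'
from station import bot
from h import *
import json
i=bot.camera_info('wrist');im=bot.camera('wrist');cv2.imwrite('pics/w4raw.png',im[:,:,::-1])
i['T']=np.array(i['T']).tolist();json.dump({k:i[k] for k in('vfov','cx','cy','T')},open('w4.json','w'))
cv2.imwrite('pics/w4.png',cv2.resize(im[:,:,::-1],None,fx=1.5,fy=1.5))
s=bot.state();print(s['time_s'],s['tool_pos'],s['eef_rot'],s['force'],s['ft_torque'],s['opening'])
print(i['T'])
E
```

```text
4.95 [0.5446 0.0591 0.3291] [[-0.1201  0.9928  0.0024]
 [ 0.9928  0.1201  0.0015]
 [ 0.0012  0.0026 -1.    ]] [ 0.4116 -1.0251 -1.2025] [-0.0378 -0.0222  0.0069] 0.13200195953554783
[[0.9927334401832733, -0.11407361230215599, -0.038308324398505275, 0.5356077710193649], [0.12030634759266709, 0.947714746481283, 0.2955725664381424, 0.13599206867120012], [0.002588333594434303, -0.29803350529471534, 0.954551900239557, 0.45196270303930025], [0.0, 0.0, 0.0, 1.0]]
```

View pics/w4.png

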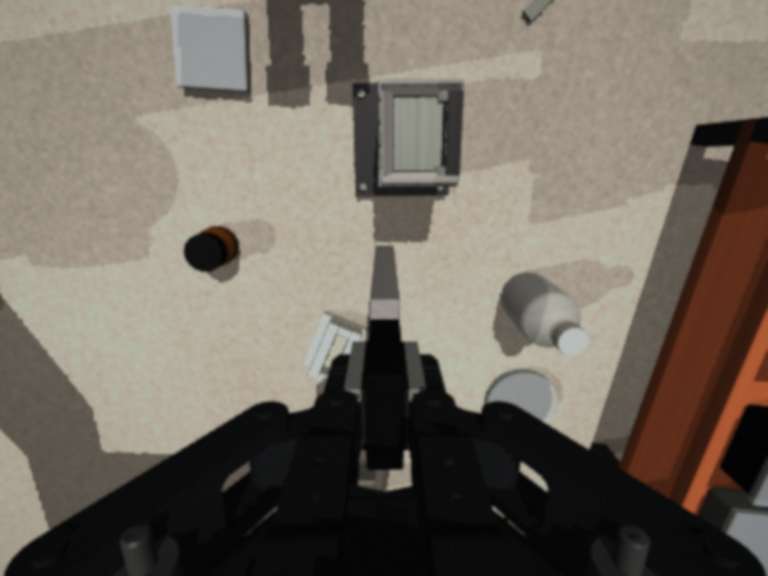

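```bash
python3 - <<'E'
import cv2
r=cv2.imread('pics/w4raw.png')
cv2.imwrite('pics/w4c.png',cv2.resize(r[45:140,225:320],None,fx=6,fy=6,interpolation=cv2.INTER_CUBIC))
cv2.imwrite('pics/w4d.png',cv2.resize(r[150:320,215:300],None,fx=3.5,fy=3.5,interpolation=cv2.INTER_CUBIC))
E
```

```text
(no output)
```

View pics/w4c.png

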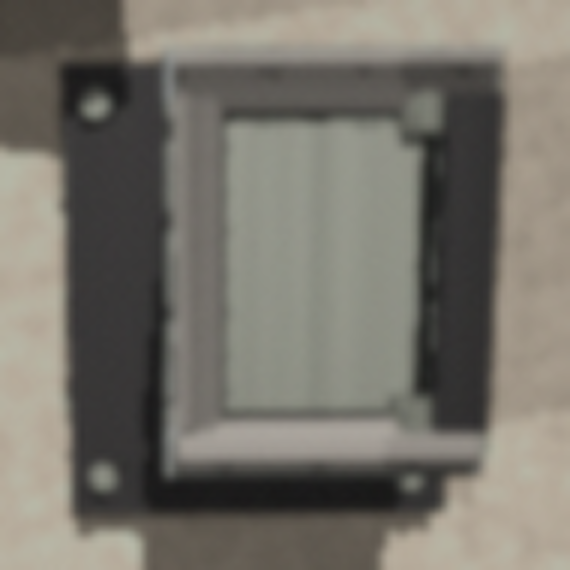

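View pics/w4d.png

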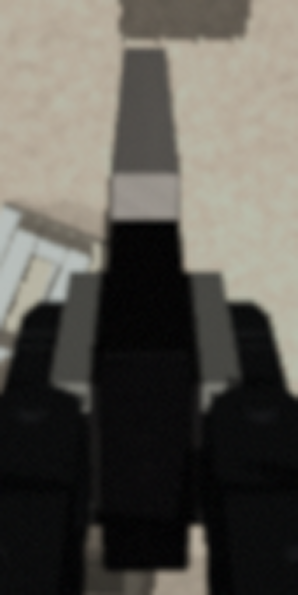

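```bash
python3 - <<'E'
from h import *
import json
i=json.load(open('w4.json'))
q=np.array([plane(i,225+x/6,45+y/6,.130) for x,y in [(228,410),(415,408),(420,118),(226,120)]])
print('flap',q,q.mean(0),np.linalg.norm(np.roll(q,-1,0)-q,axis=1))
a=np.degrees
print('yaw from free edge',a(np.arctan2(*(q[3]-q[0])[[1,0]]))-90,'hinge',a(np.arctan2(*(q[2]-q[1])[[1,0]]))-90)
r=np.array([plane(i,225+x/6,45+y/6,.138) for x,y in [(170,472),(485,468),(503,55),(165,58)]])
print('rim',r,r.mean(0),np.linalg.norm(np.roll(r,-1,0)-r,axis=1),a(np.arctan2(*(r[3]-r[0])[[1,0]]))-90,a(np.arctan2(*(r[2]-r[3])[[1,0]])))
b=np.array([plane(i,225+x/6,45+y/6,.012) for x,y in [(103,478),(413,482),(95,105)]])
print('bolts',b,np.linalg.norm(np.diff(b,axis=0),axis=1),a(np.arctan2(*(b[2]-b[0])[[1,0]]))-90,(b[1]+b[2])/2)
# carrier: bottom & shoulder, TCP pose
print('foot +y', [plane(i,215+x/3.5,150+y/3.5,.329-.057-.0775) for x,y in [(124,47),(166,47)]])
print('shoulder', [plane(i,215+x/3.5,150+y/3.5,.329-.057+.0325) for x,y in [(112,174),(180,174)]])
print('head -y', [plane(i,215+x/3.5,150+y/3.5,.329-.057+.0775) for x,y in [(103,568),(188,568)]])
E
```

```text
flap [[0.5452 0.1293 0.13  ]
 [0.5809 0.134  0.13  ]
 [0.5735 0.1844 0.13  ]
 [0.5383 0.1798 0.13  ]] [0.5595 0.1569 0.13  ] [0.036  0.051  0.0355 0.051 ]
yaw from free edge 7.756529153885097 hinge 8.300888222220038
rim [[0.5355 0.1169 0.138 ]
 [0.5947 0.1248 0.138 ]
 [0.5854 0.195  0.138 ]
 [0.5263 0.1873 0.138 ]] [0.5605 0.156  0.138 ] [0.0597 0.0708 0.0596 0.071 ] 7.442322682597464 7.394683411781376
bolts [[0.518  0.1056 0.012 ]
 [0.6    0.1144 0.012 ]
 [0.5065 0.1953 0.012 ]] [0.0825 0.1236] 7.282701328401487 [0.5533 0.1549 0.012 ]
foot +y [array([0.5371, 0.0826, 0.1945]), array([0.5488, 0.084 , 0.1945])]
shoulder [array([0.537 , 0.0838, 0.3045]), array([0.5482, 0.0852, 0.3045])]
head -y [array([0.5415, 0.0444, 0.3495]), array([0.5527, 0.0457, 0.3495])]
```

The hinge lugs are on the image right, which is world +x, so the dock yaw is about 7.4°. The axis comes out at about (0.548, 0.155), with the three views agreeing to about 2 mm. Moving above the mouth.

Call:
{"method": "jog_arm", "body": {
  "motion": [
    [[0.02, 0.003, 0, 0, 0], [0.045, 0.007, 0, 0, 0], [0.07, 0.011, 0, -0.008, 0], [0.087, 0.014, 0.01, -0.008, 0], [0.095, 0.015, 0.02, -0.008, 0], [0.095, 0.015, 0.03, -0.008, 0], [0.095, 0.015, 0.035, -0.008, 0], [0.095, 0.015, 0.035, -0.008, 0], [0.095, 0.015, 0.035, -0.008, 0], [0.095, 0.015, 0.035, -0.008, 0]]
  ]
}}

```text
time_s: 5.78
tool_pos: [0.5484, 0.1543, 0.2948]
eef_rot: [[-0.126, 0.992, 0.003], [0.992, 0.126, 0.002], [0.001, 0.003, -1.0]]
force: [0.3, -0.2, -1.4]
opening: 0.139
```

```bash
python3 - <<'E'
from station import bot
from h import *
a=bot.camera('side');b=bot.camera('wrist');c=bot.camera('top')
for n,im,(x,y,w,h) in [('s5',a,(270,110,110,170)),('w5',b,(215,90,90,170)),('t5',c,(100,100,150,150))]:
    cv2.imwrite(f'pics/{n}raw.png',im[:,:,::-1])
    cv2.imwrite(f'pics/{n}.png',cv2.resize(im[y:y+h,x:x+w,::-1],None,fx=3.5,fy=3.5,interpolation=cv2.INTER_CUBIC))
s=bot.state();print(s['time_s'],s['tool_pos'],s['eef_rot'],s['force'],s['ft_torque'],s['opening'],s['joint_pos'])
np.save('T5.npy',bot.camera_info('wrist')['T'])
E
```

```text
5.9333 [0.5485 0.1548 0.295 ] [[-0.1271  0.9919  0.0037]
 [ 0.9919  0.1271  0.0018]
 [ 0.0013  0.0039 -1.    ]] [ 0.0792 -1.5479 -2.6581] [-0.0374  0.0081 -0.0234] 0.1402432034249503 [0.2747 0.3678 0.2959 1.4948 0.0007 1.7181]
```

View pics/s5.png

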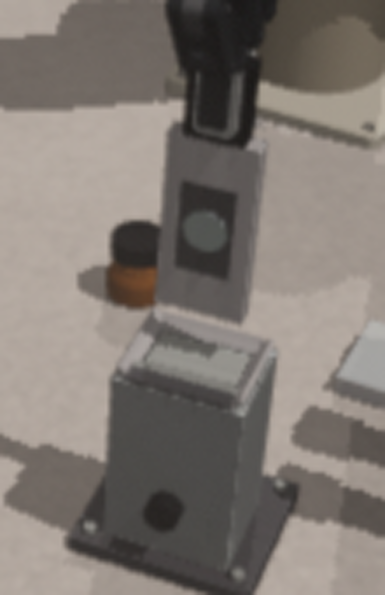

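View pics/w5.png

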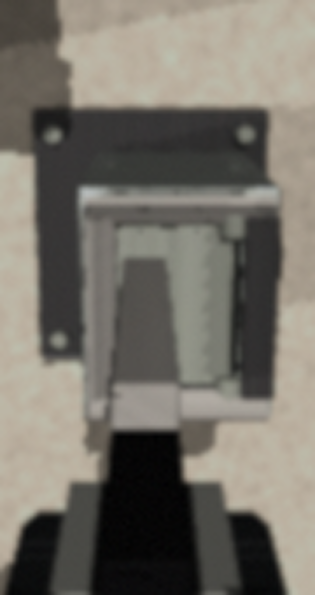

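View pics/t5.png

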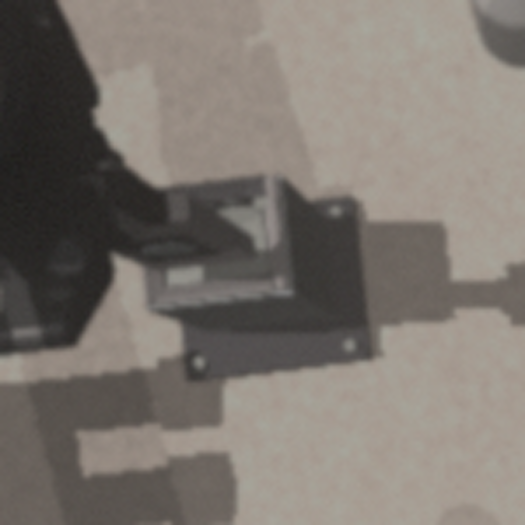

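```bash
python3 - <<'E'
from station import bot
from h import *
i=bot.camera_info('wrist')
r=cv2.imread('pics/w5raw.png')
cv2.imwrite('pics/w5c.png',cv2.resize(r[135:215,230:300],None,fx=8,fy=8,interpolation=cv2.INTER_CUBIC))
cv2.imwrite('pics/s5c.png',cv2.resize(cv2.imread('pics/s5raw.png')[180:235,290:360],None,fx=10,fy=10,interpolation=cv2.INTER_CUBIC))
E
```

```text
(no output)
```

View pics/w5c.png

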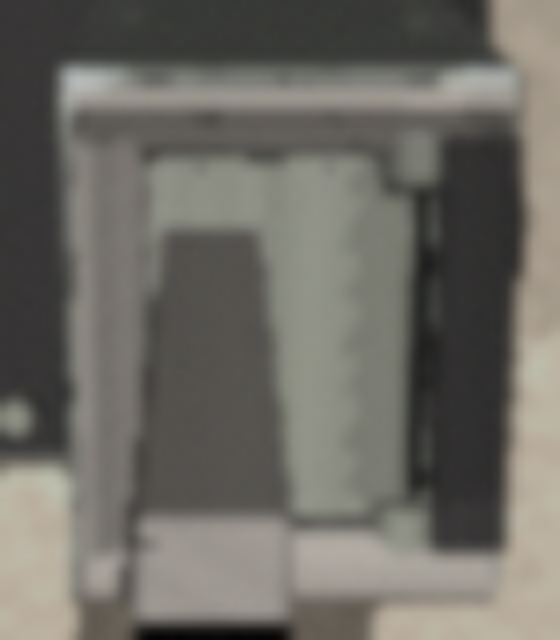

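View pics/s5c.png

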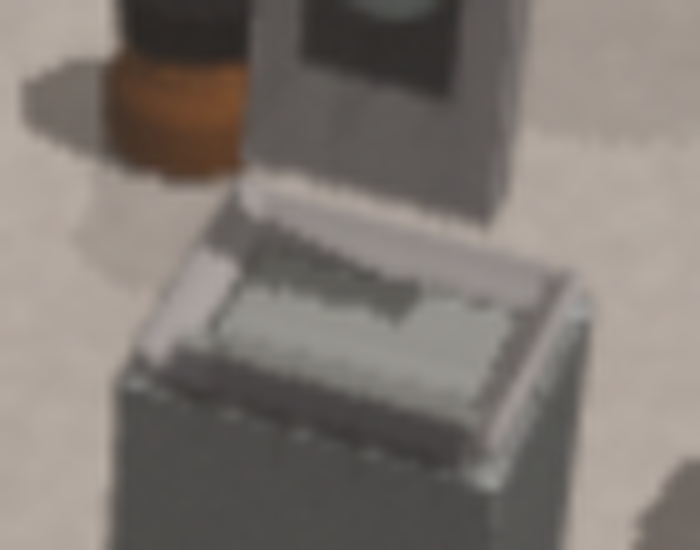

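```bash
python3 - <<'E'
from station import bot
from h import *
i=bot.camera_info('wrist'); s=bot.camera_info('side')
th=np.radians(7.4); R=np.array([[np.cos(th),np.sin(th)],[-np.sin(th),np.cos(th)]])
O=np.array([.548,.155])
D=lambda p:R@(p[:2]-O)*1000
W=lambda x,y,z:plane(i,230+x/8,135+y/8,z)
S=lambda x,y,z:plane(s,290+x/10,180+y/10,z)
zf=.1592
print('wrist, dock frame mm')
for n,x,y,z in [('foot -x +y',165,230,zf),('foot +x +y',262,230,zf),('flap free/+y',148,155,.13),('hinge/+y',410,160,.13),('flap hinge -y',408,515,.13),('lip inner -x top outer edge',68,350,.138),('rim TL',65,70,.138),('rim TR',520,70,.138),('rim BL',75,600,.138),('rim BR',500,600,.138),('shoulder L',133,517,zf+.110),('shoulder R',292,517,zf+.110)]:
    print(n,D(W(x,y,z)))
print('side')
for n,x,y,z in [('foot +y? right bottom front',490,222,zf),('rim far left',245,175,.138),('rim far right',590,290,.138),('rim near right',490,470,.138),('flap hinge L',215,335,.13),('flap hinge R',480,405,.13)]:
    print(n,D(S(x,y,z)))
E
```

```text
wrist, dock frame mm
foot -x +y [-3.5966 22.8212]
foot +x +y [ 8.2969 22.7821]
flap free/+y [-6.2931 27.0545]
hinge/+y [29.1061 26.2642]
flap hinge -y [ 30.1194 -24.5536]
lip inner -x top outer edge [-17.1732   2.0083]
rim TL [-16.74    39.5508]
rim TR [42.3035 39.3773]
rim BL [-16.9861 -34.1563]
rim BR [ 42.5119 -34.4039]
shoulder L [-4.2879 24.2313]
shoulder R [ 7.4024 24.1851]
side
foot +y? right bottom front [ 6.029  23.2484]
rim far left [-15.5938 -32.0615]
rim far right [-8.4152 40.3378]
rim near right [49.8439 39.1432]
flap hinge L [ 24.4695 -23.0581]
flap hinge R [23.5342 29.4778]
```

Relative to the flap and rim in the wrist view, the carrier needs about +2 mm along dock y and -1 mm along dock x. I'll correct that while descending to the flap.

Call:
{"method": "jog_arm", "body": {
  "motion": [
    [[0.001, -0.001, 0.004, 0, 0], [0.002, -0.001, 0.01, 0, 0], [0.002, -0.001, 0.016, 0, 0], [0.002, -0.001, 0.021, 0, 0], [0.002, -0.001, 0.025, 0, 0], [0.002, -0.001, 0.028, 0, 0], [0.002, -0.001, 0.031, 0, 0], [0.002, -0.001, 0.033, 0, 0], [0.002, -0.001, 0.035, 0, 0], [0.002, -0.001, 0.035, 0, 0]]
  ]
}}

```text
time_s: 6.77
tool_pos: [0.5475, 0.1567, 0.2601]
eef_rot: [[-0.127, 0.992, 0.004], [0.992, 0.127, 0.002], [0.001, 0.005, -1.0]]
force: [-0.8, -0.4, 0.0]
opening: 0.133
```

```bash
cat > look.py <<'E'
import sys
from station import bot
from h import *
n=sys.argv[1]
a=bot.camera('side');b=bot.camera('wrist')
A=cv2.resize(a[130:280,270:380,::-1],None,fx=3.6,fy=3.6,interpolation=cv2.INTER_CUBIC)
B=cv2.resize(b[120:240,215:303,::-1],None,fx=4.5,fy=4.5,interpolation=cv2.INTER_CUBIC)
cv2.imwrite(f'pics/{n}.png',np.hstack([A,B]))
cv2.imwrite(f'pics/{n}sraw.png',a[:,:,::-1]);cv2.imwrite(f'pics/{n}wraw.png',b[:,:,::-1])
s=bot.state();print(s['time_s'],s['tool_pos'],s['force'],s['ft_torque'],s['opening']);print(s['eef_rot'])
E
python3 look.py d1
```

```text
6.8667 [0.5475 0.1567 0.2604] [-0.2012  0.4904  1.3504] [-0.1038  0.3486 -0.0391] 0.13444223872585573
[[-0.1271  0.9919  0.0044]
 [ 0.9919  0.1271  0.0019]
 [ 0.0013  0.0046 -1.    ]]
```

View pics/d1.png

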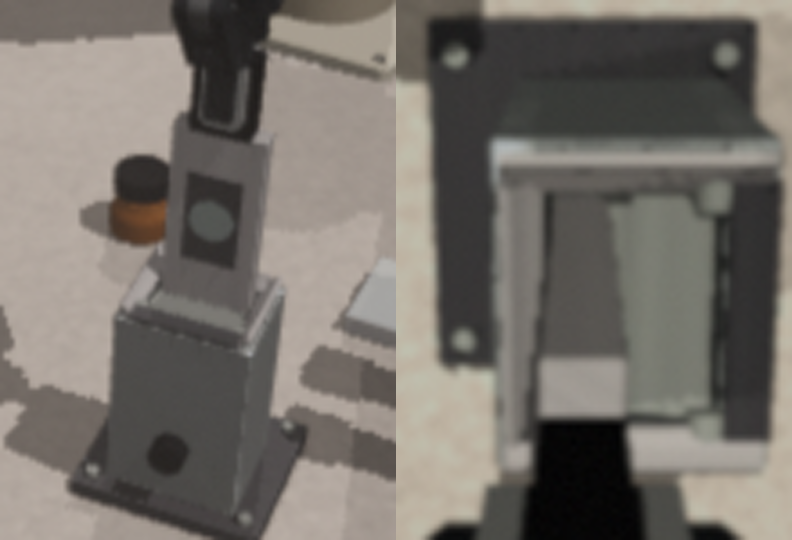

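The foot has entered and the flap is yielding, with only a few newtons on the tool. Continuing down.

Call:
{"method": "jog_arm", "body": {
  "motion": [
    [[0, 0, 0.003, 0, 0], [0, 0, 0.006, 0, 0], [0, 0, 0.009, 0, 0], [0, 0, 0.012, 0, 0], [0, 0, 0.015, 0, 0], [0, 0, 0.018, 0, 0], [0, 0, 0.02, 0, 0], [0, 0, 0.022, 0, 0], [0, 0, 0.022, 0, 0]]
  ]
}}

```text
time_s: 7.62
tool_pos: [0.5463, 0.1565, 0.2371]
eef_rot: [[-0.127, 0.992, 0.001], [0.992, 0.127, 0.001], [0.001, 0.001, -1.0]]
force: [-3.0, -0.5, -1.0]
opening: 0.134
```

```bash
python3 look.py d2
```

```text
7.7167 [0.5462 0.1565 0.2373] [-3.5335 -0.5342 -0.8806] [-0.0957  1.2273  0.012 ] 0.13305249991570164
[[-0.1272  0.9919  0.0004]
 [ 0.9919  0.1272  0.0012]
 [ 0.0011  0.0006 -1.    ]]
```

View pics/d2.png

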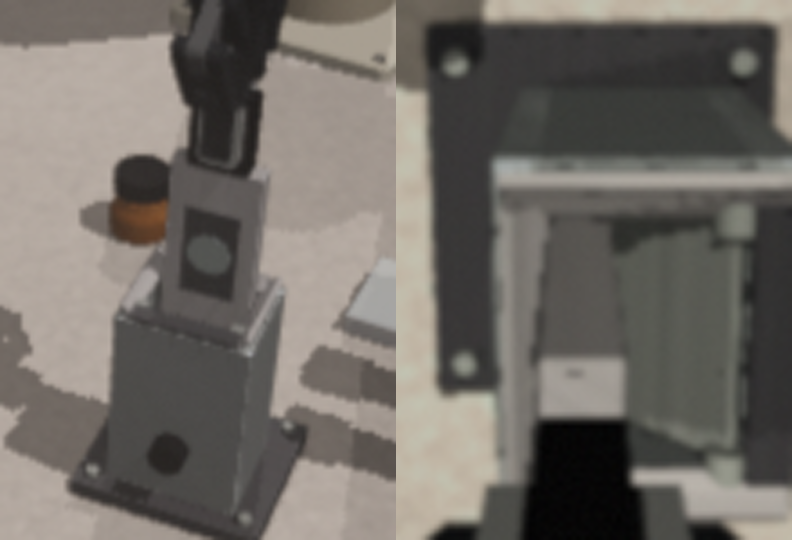

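Call:
{"method": "jog_arm", "body": {
  "motion": [
    [[0, 0.001, 0.002, 0, 0], [0, 0.001, 0.004, 0, 0], [0, 0.001, 0.006, 0, 0], [0, 0.001, 0.008, 0, 0], [0, 0.001, 0.01, 0, 0], [0, 0.001, 0.012, 0, 0], [0, 0.001, 0.014, 0, 0], [0, 0.001, 0.016, 0, 0], [0, 0.001, 0.016, 0, 0]]
  ]
}}

```text
time_s: 8.47
tool_pos: [0.547, 0.1566, 0.2207]
eef_rot: [[-0.127, 0.992, -0.0], [0.992, 0.127, 0.001], [0.001, -0.0, -1.0]]
force: [-4.7, -1.0, -1.3]
opening: 0.133
```

```bash
python3 look.py d3
```

```text
8.5667 [0.5468 0.1566 0.221 ] [-3.7353 -0.2327 -1.7251] [-0.1399  1.1866 -0.0083] 0.13607772303740828
[[-0.1272  0.9919 -0.0006]
 [ 0.9919  0.1272  0.001 ]
 [ 0.001  -0.0005 -1.    ]]
```

View pics/d3.png

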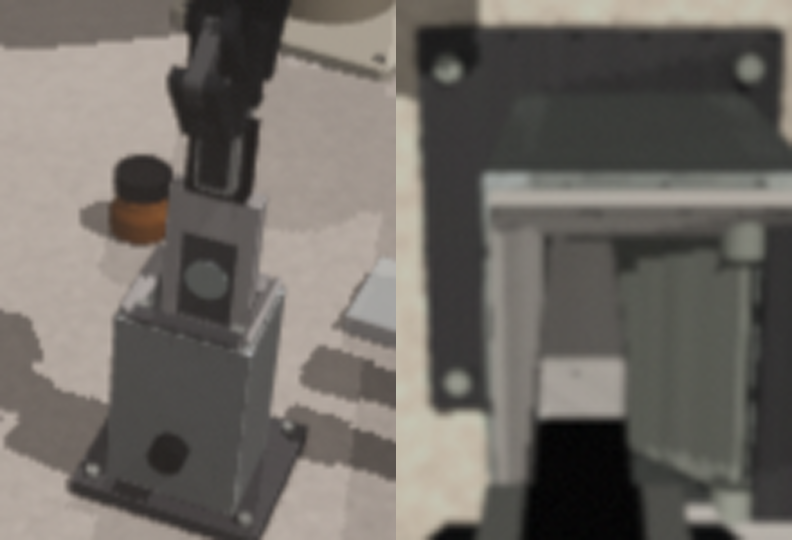

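Call:
{"method": "jog_arm", "body": {
  "motion": [
    [[0, 0.0005, 0.001, 0, 0], [0, 0.0005, 0.002, 0, 0], [0, 0.0005, 0.003, 0, 0], [0, 0.0005, 0.004, 0, 0], [0, 0.0005, 0.005, 0, 0], [0, 0.0005, 0.005, 0, 0]]
  ]
}}

```text
time_s: 9.07
tool_pos: [0.5475, 0.1567, 0.2201]
eef_rot: [[-0.127, 0.992, 0.003], [0.992, 0.127, 0.002], [0.002, 0.003, -1.0]]
force: [-8.9, -1.9, 16.4]
opening: 0.137
```

Call:
{"method": "jog_arm", "body": {
  "motion": [
    [[0, 0.0003, 0.0005, 0, 0], [0, 0.0003, 0.001, 0, 0], [0, 0.0003, 0.0015, 0, 0], [0, 0.0003, 0.002, 0, 0], [0, 0.0003, 0.0025, 0, 0], [0, 0.0003, 0.0025, 0, 0]]
  ]
}}

```text
time_s: 9.57
tool_pos: [0.5472, 0.1566, 0.2201]
eef_rot: [[-0.127, 0.992, 0.004], [0.992, 0.127, 0.003], [0.002, 0.005, -1.0]]
force: [-8.1, -2.7, 12.3]
opening: 0.136
```

Call:
{"method": "jog_arm", "body": {
  "motion": [
    [[0, 0.0003, 0.0005, 0, 0], [0, 0.0003, 0.001, 0, 0], [0, 0.0003, 0.0015, 0, 0], [0, 0.0003, 0.002, 0, 0], [0, 0.0003, 0.002, 0, 0]]
  ]
}}

```text
time_s: 9.98
tool_pos: [0.547, 0.1566, 0.2201]
eef_rot: [[-0.127, 0.992, 0.005], [0.992, 0.127, 0.003], [0.002, 0.005, -1.0]]
force: [-7.9, -1.9, 8.7]
opening: 0.129
```

Stuck at about 45 mm depth with the force to -x and up. That is the +x lead-in slope, since the stop lies at 55 mm or deeper. I'll relax and shift towards -x.

Call:
{"method": "jog_arm", "body": {
  "motion": [
    [[0, -0.0005, -0.0005, 0, 0], [0, -0.001, -0.0005, 0, 0], [0, -0.0015, -0.0005, 0, 0], [0, -0.002, -0.0005, 0, 0], [0, -0.002, 0, 0, 0]]
  ]
}}

```text
time_s: 10.4
tool_pos: [0.5454, 0.1564, 0.2202]
eef_rot: [[-0.127, 0.992, 0.006], [0.992, 0.127, 0.003], [0.002, 0.006, -1.0]]
force: [-3.0, -0.8, -0.2]
opening: 0.129
```

```bash
python3 look.py d4
```

```text
10.5 [0.5453 0.1564 0.2201] [-2.9537 -0.5002 -1.0094] [-0.1322  0.837   0.0044] 0.1328820214896109
[[-0.1273  0.9919  0.0055]
 [ 0.9919  0.1273  0.003 ]
 [ 0.0022  0.0058 -1.    ]]
```

View pics/d4.png

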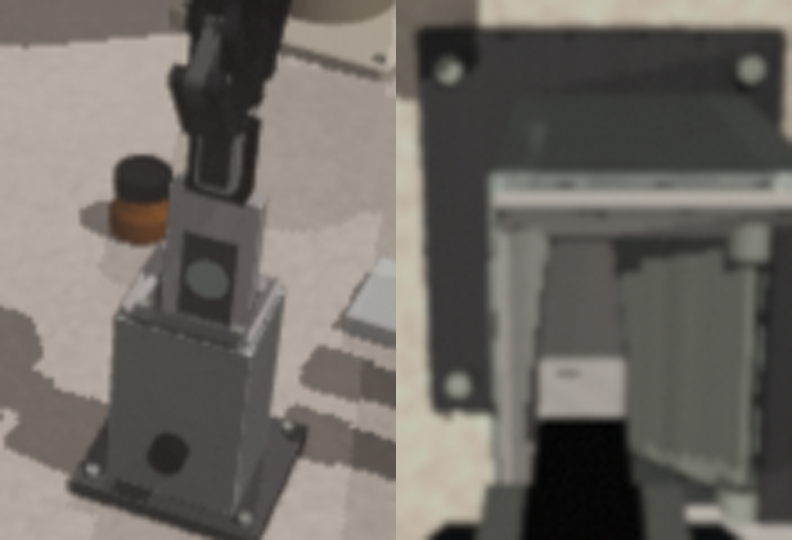

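Call:
{"method": "jog_arm", "body": {
  "motion": [
    [[0, 0, 0.0005, 0, 0], [0, 0, 0.001, 0, 0], [0, 0, 0.0015, 0, 0], [0, 0, 0.002, 0, 0], [0, 0, 0.0025, 0, 0], [0, 0, 0.0025, 0, 0]]
  ]
}}

```text
time_s: 11.0
tool_pos: [0.5453, 0.1564, 0.2174]
eef_rot: [[-0.127, 0.992, 0.005], [0.992, 0.127, 0.003], [0.002, 0.006, -1.0]]
force: [-2.3, -0.4, 0.1]
opening: 0.136
```

Free again, and down to about 48 mm depth. From here I go in small steps, feeling for the stop.

Call:
{"method": "jog_arm", "body": {
  "motion": [
    [[0, 0, 0.0006, 0, 0], [0, 0, 0.0012, 0, 0], [0, 0, 0.0018, 0, 0], [0, 0, 0.0024, 0, 0], [0, 0, 0.003, 0, 0], [0, 0, 0.003, 0, 0]]
  ]
}}

```text
time_s: 11.5
tool_pos: [0.5453, 0.1564, 0.2143]
eef_rot: [[-0.127, 0.992, 0.005], [0.992, 0.127, 0.003], [0.002, 0.006, -1.0]]
force: [-2.3, 0.9, -1.1]
opening: 0.131
```

Call:
{"method": "jog_arm", "body": {
  "motion": [
    [[0, 0, 0.0005, 0, 0], [0, 0, 0.001, 0, 0], [0, 0, 0.0015, 0, 0], [0, 0, 0.002, 0, 0], [0, 0, 0.002, 0, 0]]
  ]
}}

```text
time_s: 11.92
tool_pos: [0.5454, 0.1564, 0.2122]
eef_rot: [[-0.127, 0.992, 0.005], [0.992, 0.127, 0.003], [0.002, 0.006, -1.0]]
force: [-2.2, -1.2, -0.1]
opening: 0.129
```

Call:
{"method": "jog_arm", "body": {
  "motion": [
    [[0, 0, 0.0005, 0, 0], [0, 0, 0.001, 0, 0], [0, 0, 0.0015, 0, 0], [0, 0, 0.002, 0, 0], [0, 0, 0.002, 0, 0]]
  ]
}}

```text
time_s: 12.33
tool_pos: [0.5454, 0.1564, 0.21]
eef_rot: [[-0.127, 0.992, 0.005], [0.992, 0.127, 0.003], [0.002, 0.005, -1.0]]
force: [-2.1, -0.9, -0.4]
opening: 0.129
```

Call:
{"method": "jog_arm", "body": {
  "motion": [
    [[0, 0, 0.0005, 0, 0], [0, 0, 0.001, 0, 0], [0, 0, 0.0015, 0, 0], [0, 0, 0.002, 0, 0], [0, 0, 0.002, 0, 0]]
  ]
}}

```text
time_s: 12.75
tool_pos: [0.5454, 0.1564, 0.2079]
eef_rot: [[-0.127, 0.992, 0.005], [0.992, 0.127, 0.003], [0.002, 0.005, -1.0]]
force: [-2.8, -0.2, -1.0]
opening: 0.132
```

Call:
{"method": "jog_arm", "body": {
  "motion": [
    [[0, 0, 0.0005, 0, 0], [0, 0, 0.001, 0, 0], [0, 0, 0.0015, 0, 0], [0, 0, 0.002, 0, 0], [0, 0, 0.002, 0, 0]]
  ]
}}

```text
time_s: 13.17
tool_pos: [0.5454, 0.1564, 0.2058]
eef_rot: [[-0.127, 0.992, 0.005], [0.992, 0.127, 0.003], [0.002, 0.005, -1.0]]
force: [-2.2, 0.2, -0.6]
opening: 0.134
```

Call:
{"method": "jog_arm", "body": {
  "motion": [
    [[0, 0, 0.0005, 0, 0], [0, 0, 0.001, 0, 0], [0, 0, 0.0015, 0, 0], [0, 0, 0.002, 0, 0], [0, 0, 0.002, 0, 0]]
  ]
}}

```text
time_s: 13.58
tool_pos: [0.5454, 0.1564, 0.2037]
eef_rot: [[-0.127, 0.992, 0.005], [0.992, 0.127, 0.003], [0.002, 0.005, -1.0]]
force: [-2.4, -0.6, -1.0]
opening: 0.131
```

Call:
{"method": "jog_arm", "body": {
  "motion": [
    [[0, 0, 0.0005, 0, 0], [0, 0, 0.001, 0, 0], [0, 0, 0.0015, 0, 0], [0, 0, 0.002, 0, 0], [0, 0, 0.002, 0, 0]]
  ]
}}

```text
time_s: 14.0
tool_pos: [0.5453, 0.1565, 0.2016]
eef_rot: [[-0.127, 0.992, 0.005], [0.992, 0.127, 0.003], [0.002, 0.005, -1.0]]
force: [-3.1, -0.1, -0.3]
opening: 0.136
```

Call:
{"method": "jog_arm", "body": {
  "motion": [
    [[0, 0, 0.0005, 0, 0], [0, 0, 0.001, 0, 0], [0, 0, 0.0015, 0, 0], [0, 0, 0.002, 0, 0], [0, 0, 0.002, 0, 0]]
  ]
}}

```text
time_s: 14.42
tool_pos: [0.5455, 0.1565, 0.2009]
eef_rot: [[-0.127, 0.992, 0.006], [0.992, 0.127, 0.003], [0.002, 0.006, -1.0]]
force: [-4.8, -1.2, 6.2]
opening: 0.129
```

Call:
{"method": "jog_arm", "body": {
  "motion": [
    [[0, 0, 0.0005, 0, 0], [0, 0, 0.001, 0, 0], [0, 0, 0.0015, 0, 0], [0, 0, 0.002, 0, 0], [0, 0, 0.002, 0, 0]]
  ]
}}

```text
time_s: 14.83
tool_pos: [0.5455, 0.1564, 0.2005]
eef_rot: [[-0.127, 0.992, 0.007], [0.992, 0.127, 0.004], [0.003, 0.008, -1.0]]
force: [-6.2, -1.7, 10.3]
opening: 0.132
```

Call:
{"method": "jog_arm", "body": {
  "motion": [
    [[0, 0, 0.0005, 0, 0], [0, 0, 0.001, 0, 0], [0, 0, 0.0015, 0, 0], [0, 0, 0.002, 0, 0], [0, 0, 0.002, 0, 0]]
  ]
}}

```text
time_s: 15.25
tool_pos: [0.5454, 0.1564, 0.2003]
eef_rot: [[-0.127, 0.992, 0.009], [0.992, 0.127, 0.004], [0.003, 0.009, -1.0]]
force: [-6.3, -2.4, 11.4]
opening: 0.133
```

Contact at TCP z≈0.2010, about 65 mm deep. It yields about 1 mm per 10 N, like the rubber buffer, unlike the earlier hard jam. I'll ease to about 5 N and hold there.

Call:
{"method": "jog_arm", "body": {
  "motion": [
    [[0, -0.0005, 0.001, 0, 0], [0, -0.0005, 0.001, 0, 0], [0, -0.0005, 0.001, 0, 0], [0, -0.0005, 0.001, 0, 0], [0, -0.0005, 0.001, 0, 0]]
  ]
}}

```text
time_s: 15.67
tool_pos: [0.5451, 0.1563, 0.2005]
eef_rot: [[-0.127, 0.992, 0.01], [0.992, 0.127, 0.004], [0.003, 0.011, -1.0]]
force: [-5.4, -0.7, 7.9]
opening: 0.132
```

```bash
python3 look.py d5
```

```text
15.7667 [0.5451 0.1563 0.2005] [-4.7085 -1.0679  7.758 ] [-0.3289  1.5882  0.0587] 0.13464023711645606
[[-0.1271  0.9918  0.0101]
 [ 0.9919  0.1271  0.0042]
 [ 0.0029  0.0105 -0.9999]]
```

View pics/d5.png

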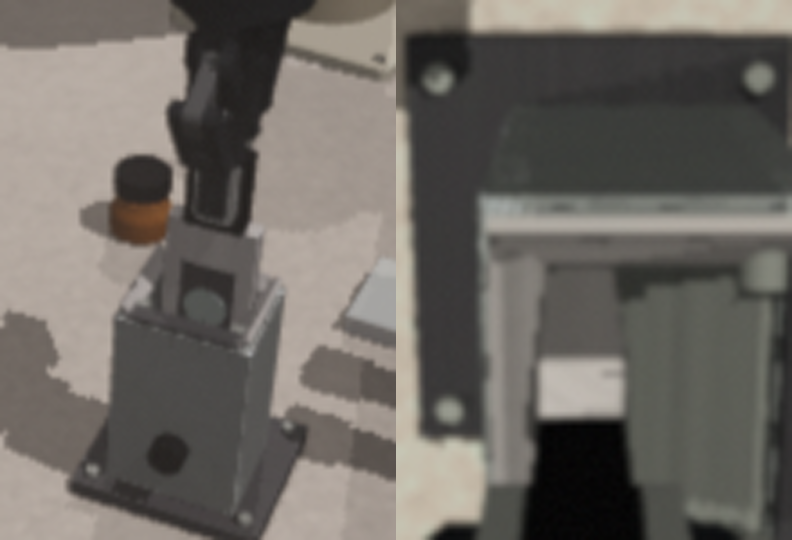

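Call:
{"method": "jog_arm", "body": {
  "motion": [
    [[0, -0.0005, 0.0005, 0, 0], [0, -0.001, 0.0005, 0, 0], [0, -0.001, 0.001, 0, 0], [0, -0.001, 0.0015, 0, 0], [0, -0.001, 0.0015, 0, 0], [0, -0.001, 0.0015, 0, 0]]
  ]
}}

```text
time_s: 16.27
tool_pos: [0.5449, 0.1563, 0.2005]
eef_rot: [[-0.127, 0.992, 0.013], [0.992, 0.127, 0.005], [0.003, 0.013, -1.0]]
force: [-3.9, -0.9, 9.7]
opening: 0.129
```

Same z (0.2005) after the sideways shift, with less side force, so this is the stop. Now I ease off and release.

Call:
{"method": "jog_arm", "body": {
  "motion": [
    [[0, 0, 0.0008, 0, 0], [0, 0, 0.0008, 0, 0], [0, 0, 0.0008, 0, 0], [0, 0, 0.0008, 0, 0]]
  ]
}}

```text
time_s: 16.6
tool_pos: [0.5449, 0.1563, 0.2006]
eef_rot: [[-0.127, 0.992, 0.013], [0.992, 0.127, 0.005], [0.003, 0.014, -1.0]]
force: [-4.0, -0.5, 7.7]
opening: 0.137
```

Call:
{"method": "jog_arm", "body": {
  "motion": [
    [[0, 0, 0, 0, 0.3], [0, 0, 0, 0, 0.4], [0, 0, 0, 0, 0.5], [0, 0, 0, 0, 0.6], [0, 0, 0, 0, 0.6], [0, 0, 0, 0, 0.6], [0, 0, 0, 0, 0.6], [0, 0, 0, 0, 0.6]]
  ]
}}

```text
time_s: 17.27
tool_pos: [0.5449, 0.1563, 0.2005]
eef_rot: [[-0.127, 0.992, 0.013], [0.992, 0.127, 0.005], [0.003, 0.014, -1.0]]
force: [0.5, 0.1, 0.2]
opening: 0.599
```

```bash
python3 look.py d6
```

```text
17.3667 [0.5449 0.1563 0.2005] [-0.4202 -0.2581  0.5152] [-0.0583  0.0113 -0.0199] 0.6012650260385008
[[-0.1271  0.9918  0.0135]
 [ 0.9919  0.1271  0.0049]
 [ 0.0031  0.014  -0.9999]]
```

View pics/d6.png

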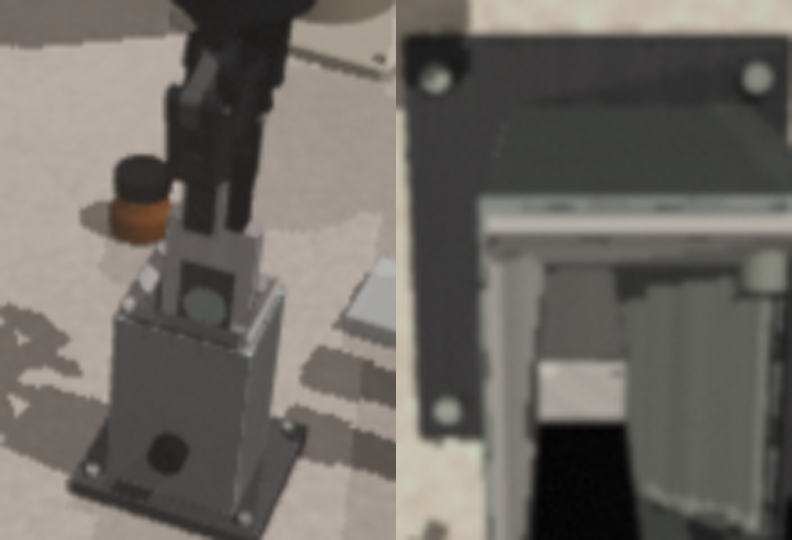

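```bash
python3 - <<'E'
import cv2,numpy as np
def edges(n,bx):
    g=cv2.cvtColor(cv2.imread(n),cv2.COLOR_BGR2GRAY).astype(np.float32)
    x,y,w,h=bx; return g[y:y+h,x:x+w]
for nm,bx in [('window',(318,200,20,22)),('dockfront',(300,225,45,45))]:
    a=edges('pics/d5sraw.png',bx);b=edges('pics/d6sraw.png',bx)
    W=np.eye(2,3,dtype=np.float32)
    try:
        cc,W=cv2.findTransformECC(a,b,W,cv2.MOTION_TRANSLATION,(3,200,1e-6),None,1);print(nm,cc,W[:,2])
    except Exception as e: print(nm,e)
for nm,bx in [('shoulder',(246,192,18,20)),('dockrim',(230,160,60,14)),]:
    a=edges('pics/d5wraw.png',bx);b=edges('pics/d6wraw.png',bx)
    W=np.eye(2,3,dtype=np.float32)
    cc,W=cv2.findTransformECC(a,b,W,cv2.MOTION_TRANSLATION,(3,200,1e-6),None,1);print(nm,cc,W[:,2])
a=cv2.imread('pics/d5wraw.png');b=cv2.imread('pics/d6wraw.png');print(a[190:222,255].mean(1),b[190:222,255].mean(1))
E
```

```text
window 0.985534588519635 [-0.02069767 -0.12240207]
dockfront 0.9979810686173686 [ 0.00289277 -0.01236238]
shoulder 0.9271728522054635 [0.05665208 0.37306118]
dockrim 0.9905121762304896 [0.05200251 0.06574932]
[ 88.66666667  87.66666667  87.          88.          86.66666667
  86.66666667  85.66666667  87.66666667  96.33333333 126.66666667
 160.66666667 177.33333333 180.66666667 181.33333333 181.66666667
 183.66666667 184.33333333 184.         185.66666667 184.33333333
 180.         170.         127.33333333  56.          11.
   7.66666667   5.66666667   6.33333333   7.           8.33333333
   6.           8.        ] [ 89.33333333  89.66666667  88.66666667  88.66666667  90.
  89.33333333  89.          88.66666667  88.66666667 100.
 130.66666667 156.33333333 160.         159.33333333 161.
 162.         161.66666667 163.66666667 164.         163.66666667
 161.66666667 155.         134.66666667  89.33333333  35.
   7.33333333   4.33333333   9.           5.66666667   8.33333333
   5.66666667   6.66666667]
```

The carrier stands still after release. It rose only a fraction of a millimetre, as the buffer rebound should give. Retreating.

Call:
{"method": "jog_arm", "body": {
  "motion": [
    [[0, 0, -0.005, 0, 0.6], [0, 0, -0.015, 0, 0.6], [0, 0, -0.03, 0, 0.6], [0, 0, -0.05, 0, 0.6], [0, 0, -0.075, 0, 0.6], [0, 0, -0.1, 0, 0.6], [0, 0, -0.12, 0, 0.6], [0, 0, -0.12, 0, 0.6]]
  ]
}}

```text
time_s: 18.03
tool_pos: [0.5451, 0.1562, 0.3269]
eef_rot: [[-0.127, 0.992, 0.023], [0.992, 0.127, 0.008], [0.005, 0.024, -1.0]]
force: [-0.4, -0.2, 0.8]
opening: 0.595
```

```bash
python3 look.py d7; python3 - <<'E'
import cv2,numpy as np
def ed(n,bx):
    g=cv2.cvtColor(cv2.imread(n),cv2.COLOR_BGR2GRAY).astype(np.float32);x,y,w,h=bx;return g[y:y+h,x:x+w]
for r in('d5','d6'):
    W=np.eye(2,3,dtype=np.float32);bx=(318,200,20,22)
    print(r,cv2.findTransformECC(ed(f'pics/{r}sraw.png',bx),ed('pics/d7sraw.png',bx),W,cv2.MOTION_TRANSLATION,(3,200,1e-6),None,1)[1][:,2])
W=np.eye(2,3,dtype=np.float32);bx=(140,145,40,55)
print('spare',cv2.findTransformECC(ed('pics/side0.png',bx),ed('pics/d7sraw.png',bx),W,cv2.MOTION_TRANSLATION,(3,200,1e-6),None,1)[1][:,2])
E
```

```text
18.1333 [0.5439 0.1559 0.3224] [-0.4786  1.215   0.1983] [-0.059   0.0369 -0.0319] 0.5984100575100293
[[-0.1271  0.9917  0.017 ]
 [ 0.9919  0.127   0.0059]
 [ 0.0036  0.0176 -0.9998]]
d5 [-0.01047052 -0.11523682]
d6 [0.00691939 0.02358752]
spare [-0.05611064 -0.1360741 ]
```

View pics/d7.png

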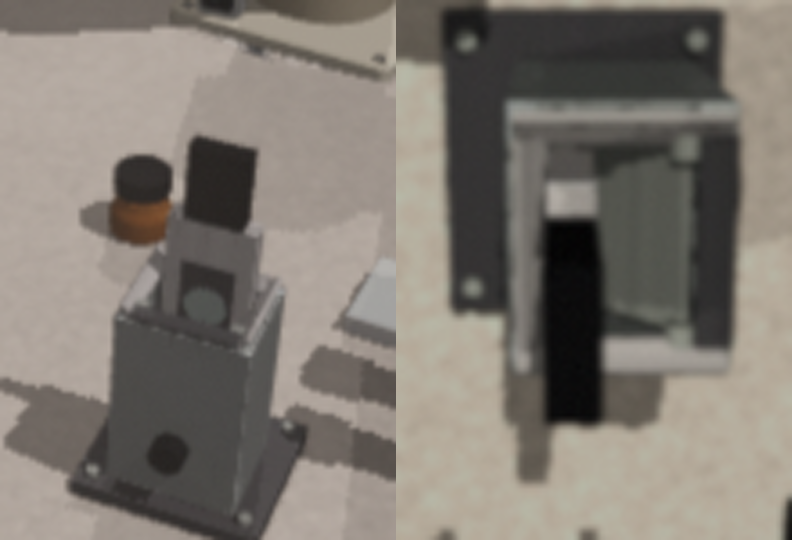

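The carrier stands upright in the pocket with the flap leaning on it. It has not moved since release, and the narrow carrier's image has shifted by less than 0.2 px. Handing in.

```bash
python3 - <<'E'
from station import bot
print(bot.sign_off())
s=bot.state();print(s['time_s'],s['force'],s['opening'])
E
```

```text
the job is handed in; nothing more can be done
None
the job is handed in; nothing more can be done
```

The wide carrier stands released in the dock, and I judge it to be fully home on the stop. I handed the job in about 18 s into the run. I could not see the pin, so "fully in" is inferred from force and height.

- **Insertion:** I took the carrier straight up out of its cradle and pushed its foot in through the flap. It caught at about 45 mm depth, with roughly 16 N on the tool. I took this for the hinge-side lead-in slope, because the stop lies no shallower than 55 mm. It freed after I relaxed and moved 2 mm towards the wall opposite the hinge.
- **Stop:** I felt the stop at about 65 mm. It yielded about 1 mm per 10 N, as the rubber should, and stayed at the same height after a small sideways shift. My pressing peaked at about 11 to 12 N by the tool reading, slightly over the 10 N you asked for but below the 15 N limit. I then eased to about 8 N and let go.
- **Last checks:** After release the carrier rose about 0.3 mm in the side view, and 0.5 to 1 mm in the less certain wrist view, which fits the rubber springing back. It did not move while the gripper withdrew, it looked upright, and the flap was leaning on it. The narrow carrier had not moved.
- **Disagreement:** The camera estimates of the pocket's position differed by 2 to 6 mm between views. I went by the wrist view and by feel for the final alignment.

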